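# Hold a sprung collar down for the circlip

## Robot

A 6-joint arm with a two-finger parallel gripper is mounted at the origin on the work surface. World frame = base frame: x ahead of the robot, y to its left, z up, the work surface at z = 0. Lengths are in m, angles in rad, forces in N, time in s.
With the tool pointing down it reaches from about 0.275 to 0.875 m from the base axis. Payload 12.5 kg.
Tool frame: the origin (TCP) lies at the very end of the fingers, on their centre line; the grasp point (between the pads) lies 19 mm behind it; z points along the fingers, y is the line along which they close (so a half turn about z gives the same grasp; the last joint's range is limited). The gripper opens to 85 mm and grips with 20 to 120 N. Pads are 22 mm wide; open, the fingers measure 114 mm over their backs; the gripper's body (76 mm by 85 mm) begins 54 mm behind the grasp point. The pads swing forward as they close: fully open they stand 13 mm farther back than shut.
Start: joints at [1.034, 0.351, 1.652, -0, 1.139, -0.085], TCP at [0.24, 0.495, 0.204] pointing down, gripper open.
Joint ranges: [-2.75, 2.75], [-0.79, 2.1], [0.01, 2.65], [-1.57, 4.71], [0.07, 3.14], [-2.87, 2.87]. Speed limits (rad/s): [2.22, 2.22, 2.79, 3.14, 3.14, 3.14].

## Interface

Orientations are given as a 3x3 rotation matrix whose columns are the frame's x, y, z axes.
In Python, from bench import manip gives the robot as it stands. Calls block until the motion is done:
- manip.move_ptp(position, orientation): joint-space move of the TCP to a pose.
- manip.move_l(position, attitude=None, max_speed=0.15): straight line of the TCP; attitude=None keeps the orientation; max_speed is the mean speed in m/s.
- manip.move_j(angles): joint-space move.
- manip.set_gripper(opening, effort=None): opening from 0.0 (shut) to 1.0 (fully open); effort is the grip in N (None keeps the last); returns when the fingers have stopped.
- manip.dwell(seconds).
- manip.inverse_kinematics(position, orientation): joint angles nearest the present ones, or None.
- manip.grab_frame(name): name is "scene" or "top" or "wrist"; returns (picture, depth): 480x640x3 uint8, red, green, blue; 480x640 float32, m along the optical axis (not along the pixel's ray), 0 where there is no reading.
- manip.get_calibration(name): a dict with "camera_matrix" (3x3 intrinsics, pixels), "k1" (the pictures are not rectified: a ray, as slopes to the right and down, at radius r is drawn at 1 + k1 r^2 times it, then the intrinsics apply), "R" (3x3) and "t" (3): a world point X has camera coordinates R X + t. Camera axes: x right, y down, z forward; pixel columns grow to the right and rows downward; lengths in m; the calibration is good to about 2 mm. A picture is of the moment at which its call begins: read the wrist's pose just before it. get_calibration takes no time and is no camera call; for the wrist camera it gives the pose at the moment of the call.
A pose or a line that the arm cannot do raises manip.Unreachable and nothing moves.
- manip.sign_off(): hands the job in; it is judged then, once.
Trained networks look in the newest picture that a camera, given by its name, has taken for a name from the list of things; names that differ only in an ending like _2 or _b are one class to them, and where a whole thing is asked for, a point or a joint stands for the part that bears it (a point fixed in the world has none). Each returns a list of dicts, best first, with "confidence" (0 to 1); they miss things now and then, are a little off and sometimes report something else, mostly with a low value. They report only what shows in the picture. A call takes as long as a camera call. They do not tell look-alikes from the thing itself.
- manip.look_for(camera, name): "at" ([x, y, z] in m, in world coordinates, good to about 4 mm: the middle of the surface that is visible of it).
Readings, each from a call of its own:
- manip.current_time(): time.
- manip.current_qpos(): joint angles.
- manip.current_joint_vel(): joint speeds.
- manip.current_joint_torque(): joint torques, N m.
- manip.current_ee_pos(): TCP position.
- manip.current_tcp_rot(): TCP orientation.
- manip.current_force(): force on the tool from outside, world axes, zero at the start.
- manip.current_ft_torque(): the same for the moment, N m.
- manip.current_grip_width(): opening from 0.0 (shut) to 1.0 (fully open).
- manip.current_grip_force(): force on a finger pad.
Only numpy, scipy, OpenCV 4.12 (cv2) and the standard library are available. Lean on these libraries where they do the work, as an engineer would, in place of code of your own. Each camera call takes 0.05 s, during which the arm holds its last target. There are 200 camera calls.

## Task

We are putting a mixer gearbox back together: thread the green spacer down the upright spindle until it sits home on the brass sprung seat and let go of it, then thread the red collar on top of it, flange downwards. Press the collar down against the spring with a steady push of about 10 newtons, so that the seat sinks roughly 11 mm and the yellow groove on the spindle shows above the collar, and finish there, still gripping and pressing the collar while I snap the circlip in. Leave everything else on the bench where it lies.

Things in the scene. Friction and masses are not known exactly. Their poses are not given: they have to be found in the camera images.
- spacer_mid (a point): centre (half-way up) of the loose green plastic spacer ring: 40 mm outside, 19 mm hole right through, 24 mm high, about 50 g; z is its axis. It starts flat on the bench
- spacer: the same spacer; origin at the centre of its underside
- collar_mid (a point): centre (half-way up) of the loose red-anodised flanged collar, 30 mm high, about 130 g: its lowest 6 mm are a flange 58 mm across, above it a hub 40 mm across and 24 mm high; 19 mm hole right through. z is its axis, flange at the bottom. It starts flange down on the bench. Grip it by the hub: fingertips then bear on the flange when pushing down
- collar: the same collar; origin at the centre of its underside
- gearbox: blue mixer gearbox bolted to a 100 x 100 x 10 mm base plate, fixed to the bench; blue housing 84 x 84 mm, its top 50 mm above the bench. Origin on the bench under the spindle axis, z up. A steel spindle 16 mm in diameter stands upright in its middle; its top 10 mm taper to 6 mm; a yellow band (circlip groove) lies 130 to 134 mm above the bench
- spindle_tip (a point): top of the spindle, on its axis, 146 mm above the bench
- seat_top (a point): centre of the top face of the brass seat, a flange 36 mm across round the spindle, 86 mm above the bench when up; it slides down the spindle on a coil spring, and this point moves with it. The spacer's underside rests on it when home, and the collar's underside rests on the spacer
- seat (a joint): how far the sprung seat is pushed down, in m: 0 up, 0.024 on its stop. The spring is preloaded and carries the rings without sinking; the push is about 2.3 N as it begins to move, then 0.7 N more per mm (10 N at 0.011)
- spool_white: white wire spool, 54 mm across, 18 mm high, hole 22 mm; not part of the job
- spool_yellow: yellow solder spool, same size as the white one; not part of the job
- driver_red: red-handled screwdriver lying on the bench; not part of the job
- wrench: steel wrench lying on the bench; not part of the job
- spray_can: upright can 52 mm across, 110 mm high, white with a dark label; not part of the job
- power_bank: flat grey power bank, 75 x 140 x 22 mm; not part of the job
Not all that is in view belongs to the job. There is more than one size of the spacer; the job needs the smallest.

How it is judged:
By the outcome, as a careful person would: the job done as asked, in the order asked, and still so for the second after the job is handed in, while the arm keeps its last pose, push and grip.
It also fails if it takes over 58 s, if anything falls off the work surface, if the arm or the gripper's body presses on something with over 40 N, if the wrist force passes 120 N, or if a joint passes its speed limit or range.

## Working session

There is one attempt and no reset: what is moved stays moved. The work goes in short steps, each a Python script; the robot and the scene stay as the last script left them, time stands still between calls to the robot, and variables do not carry over. Pictures are saved under pics/ and viewed, at most 10 in all, crops included, and the job is handed in when it is done.

```bash
mkdir -p pics
python3 - <<'E'
from bench import manip
import cv2,numpy as np
for n in ("scene","top"):
    p,d=manip.grab_frame(n); cv2.imwrite(f"pics/{n}0.png",p[:,:,::-1]); np.save(f"{n}_d.npy",d); np.save(f"{n}_p.npy",p)
    c=manip.get_calibration(n); print(n,c["camera_matrix"].tolist(),c["k1"],(-c["R"].T@c["t"]).round(3))
    for k in ("spacer","collar","gearbox","seat_top"):
        print(k,[(np.round(o["at"],3).tolist(),round(o["confidence"],2)) for o in manip.look_for(n,k)])
print(manip.current_time(),manip.current_tcp_rot().round(2).tolist())
E
```

```text
scene [[461.63091779112733, 0.0, 320.6761953148831], [0.0, 461.63091779112733, 242.15725633210351], [0.0, 0.0, 1.0]] -0.051984294401895906 [ 0.887 -0.444  0.912]
spacer [([0.666, -0.088, 0.028], 0.7), ([0.583, -0.066, 0.026], 0.66), ([0.563, 0.014, 0.031], 0.59)]
collar [([0.62, -0.241, 0.016], 0.84)]
gearbox [([0.549, 0.164, 0.042], 0.77)]
seat_top [([0.547, 0.167, 0.084], 0.68)]
top [[596.3100181533528, 0.0, 319.7443418076951], [0.0, 596.3100181533528, 237.18331102777344], [0.0, 0.0, 1.0]] 0.029039010470119576 [0.421 0.015 1.312]
spacer [([0.56, 0.022, 0.034], 0.92), ([0.663, -0.084, 0.034], 0.88), ([0.581, -0.064, 0.022], 0.69), ([0.536, 0.175, 0.087], 0.39)]
collar [([0.604, -0.235, 0.009], 0.91)]
gearbox [([0.536, 0.17, 0.05], 0.8)]
seat_top [([0.539, 0.175, 0.089], 0.5)]
0.5 [[-0.9, 0.44, -0.0], [0.44, 0.9, -0.0], [-0.0, -0.0, -1.0]]
```

View pics/scene0.png

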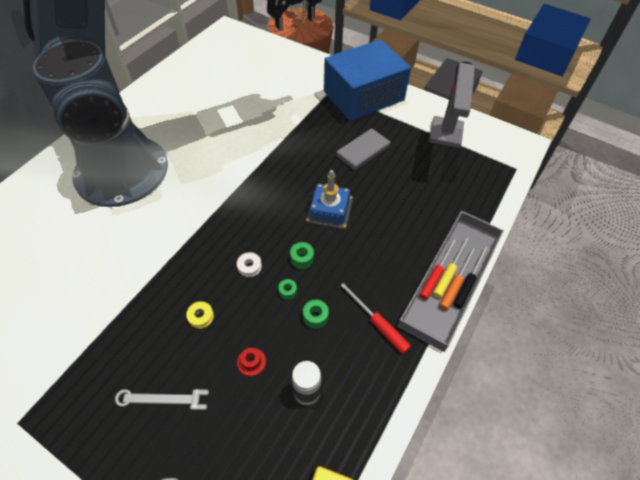

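View pics/top0.png

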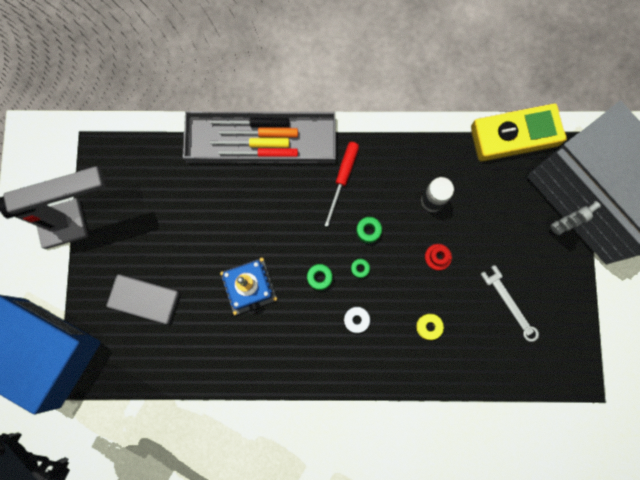

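Green rings in the top view are at (320,277), (370,230) and (361,268). The one at (361,268) is clearly the smallest, so it's the candidate. The collar is at (438,257) and the gearbox at (248,286). I'll take wrist views of the gearbox, the spacer and the collar to measure them.

```bash
cat > h.py <<'E'
from bench import manip
import cv2,numpy as np
from scipy.optimize import least_squares
def down(a):  # tool down, closing axis y at angle a (rad)
    y=np.array([np.cos(a),np.sin(a),0]); z=np.array([0,0,-1.]); return np.c_[np.cross(y,z),y,z]
def cloud(name):
    c=manip.get_calibration(name); p,d=manip.grab_frame(name)
    K=c["camera_matrix"]; D=np.array([c["k1"],0,0,0.])
    # measured: drawn = ray*(1+k1 r^2) = OpenCV model
    v,u=np.mgrid[:480,:640]; uv=np.c_[u.ravel(),v.ravel()].astype(np.float32)
    n=cv2.undistortPoints(uv[:,None],K,D)[:,0]
    X=np.c_[n,np.ones(len(n))]*d.reshape(-1,1)
    W=(X-c["t"])@c["R"]
    return p,d,W.reshape(480,640,3),c
def circ(P):
    r=least_squares(lambda q:np.hypot(P[:,0]-q[0],P[:,1]-q[1])-q[2],[*P[:,:2].mean(0),.02],loss="soft_l1",f_scale=.0005).x
    return r
def hue(p,lo,hi):
    h=cv2.cvtColor(p,cv2.COLOR_RGB2HSV); return (h[...,0]>=lo)&(h[...,0]<=hi)&(h[...,1]>110)&(h[...,2]>40)
def top_ring(p,W,mask,near,zlo,zhi,rad=.04):
    """outer-circle fit of the top face (points of colour within a height band near a place)"""
    m=mask&(np.hypot(W[...,0]-near[0],W[...,1]-near[1])<rad)&(W[...,2]>zlo)&(W[...,2]<zhi)
    P=W[m]; 
    if len(P)<30: return None
    h=cv2.convexHull((P[:,:2]*1e4).astype(np.float32))[:,0]/1e4
    return circ(h),len(P),np.median(P[:,2])
E
python3 - <<'E'
from h import *
A=np.pi/4
for q,n in (((.50,.14,.30),"g"),((.56,-.07,.25),"s"),((.58,-.21,.25),"c")):
    manip.move_ptp(np.array(q),down(A))
    p,d,W,c=cloud("wrist"); cv2.imwrite(f"pics/w_{n}.png",p[:,:,::-1]); np.savez(f"w_{n}.npz",p=p,W=W,R=c["R"],t=c["t"],K=c["camera_matrix"],k=c["k1"])
    print(n,(-c["R"].T@c["t"]).round(3),c["R"][2].round(2),manip.current_time(),manip.current_qpos().round(2))
    for k in ("spacer","collar","spindle_tip"):
        print(k,[(np.round(o["at"],3).tolist(),round(o["confidence"],2)) for o in manip.look_for("wrist",k)])
ims=[cv2.resize(cv2.imread(f"pics/w_{n}.png"),(400,300)) for n in "gsc"]
cv2.imwrite("pics/w_all.png",np.vstack([np.hstack(ims[:2]),np.hstack([ims[2],0*ims[2]])]))
E
```

```text
g [0.448 0.191 0.47 ] [ 0.2  -0.2  -0.96] 2.2 [ 0.18  0.21  1.6   0.    1.33 -0.6 ]
spacer [([0.582, -0.061, 0.024], 0.97), ([0.665, -0.081, 0.029], 0.83), ([0.56, 0.029, 0.033], 0.58), ([0.771, -0.02, 0.018], 0.2)]
collar [([0.613, -0.214, 0.005], 0.61), ([0.534, 0.185, 0.052], 0.44)]
spindle_tip [([0.534, 0.183, 0.053], 0.64), ([0.58, -0.06, 0.024], 0.27)]
s [ 0.509 -0.018  0.421] [ 0.2  -0.2  -0.96] 3.3 [-0.2   0.33  1.56  0.    1.25 -0.99]
spacer [([0.584, -0.064, 0.024], 0.88), ([0.662, -0.079, 0.03], 0.85), ([0.54, 0.172, 0.087], 0.72), ([0.562, 0.022, 0.032], 0.64)]
collar [([0.606, -0.228, 0.017], 0.83), ([0.546, 0.16, 0.047], 0.31)]
spindle_tip [([0.549, 0.163, 0.052], 0.56)]
c [ 0.529 -0.159  0.42 ] [ 0.2  -0.2  -0.96] 4.125 [-0.42  0.43  1.41  0.    1.29 -1.21]
spacer [([0.583, -0.067, 0.024], 0.79), ([0.663, -0.084, 0.031], 0.78), ([0.561, 0.02, 0.03], 0.61)]
collar [([0.6, -0.231, 0.017], 0.66)]
spindle_tip []
```

View pics/w_all.png

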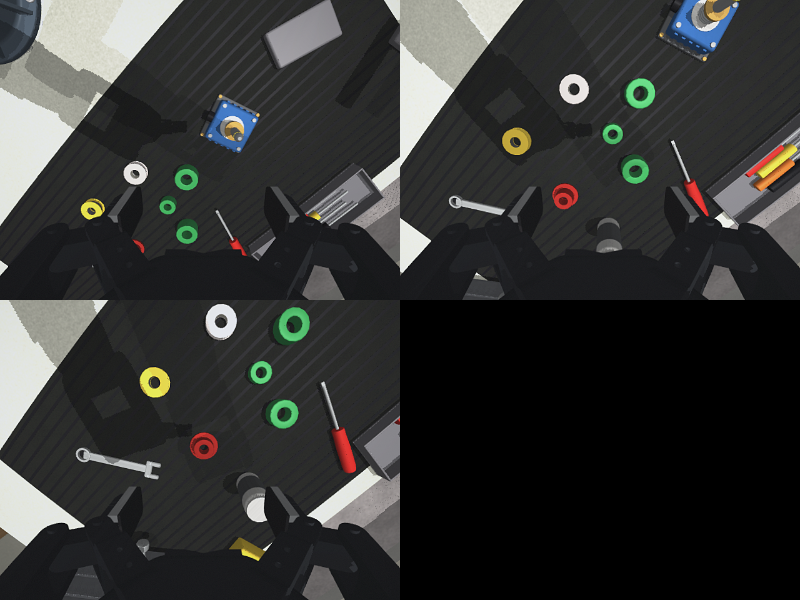

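The wrist montage shows the three green rings. In the 's' view (halved and offset) the small one is at about (613,133), the large ones at (640,93) and (635,170). The collar is at (565,197) and the gearbox at (232,125) in the first view. Next I'll fit the geometry and make the confirming crop.

Run:
```python
from h import *
for n in "gsc":
    z=np.load(f"w_{n}.npz"); p,W=z["p"],z["W"]
    bench=W[...,2][(np.abs(W[...,0]-.6)<.15)&(np.abs(W[...,1]+.1)<.15)&(p.max(2)<70)]
    print(n,"bench z",np.median(bench).round(4))
    g=hue(p,45,85); r=hue(p,0,8)|hue(p,172,180)
    for c in ((.583,-.065),(.664,-.083),(.561,.021)):
        o=top_ring(p,W,g,c,.018,.045); print(" green",c,o and (o[0].round(4),o[1],o[2].round(4)))
    o=top_ring(p,W,r,(.603,-.232),.026,.035); print(" hub",o and (o[0].round(4),o[1],o[2].round(4)))
    o=top_ring(p,W,r,(.603,-.232),.002,.009); print(" flange",o and (o[0].round(4),o[1],o[2].round(4)))
    near=np.hypot(W[...,0]-.541,W[...,1]-.173)<.07
    b=near&hue(p,95,130)&(abs(W[...,2]-.05)<.004)
    if b.sum()>100:
        rr=cv2.minAreaRect((W[b][:,:2]*1e3).astype(np.float32)); print(" housing",rr,b.sum())
    for lo,hi in ((.095,.125),(.125,.135),(.142,.15)):
        m=near&(W[...,2]>lo)&(W[...,2]<hi); P=W[m]
        if len(P)>10:
            q=least_squares(lambda q:np.hypot(P[:,0]-q[0],P[:,1]-q[1])-.008,P[:,:2].mean(0)+[.005,-.005],loss="soft_l1",f_scale=.001).x
            print(" spindle",lo,hi,len(P),q.round(4),P.mean(0).round(4))
    m=near&(abs(W[...,2]-.086)<.003)
    if m.sum()>30:
        h=cv2.convexHull((W[m][:,:2]*1e4).astype(np.float32))[:,0]/1e4; print(" seat",circ(h).round(4),m.sum())
z=np.load("w_s.npz")["p"]
crop=cv2.resize(z[100:360,230:460],None,fx=2.2,fy=2.2,interpolation=cv2.INTER_CUBIC); cv2.imwrite("pics/crop_s.png",crop[:,:,::-1])
```

```text
g bench z 0.0015
 green (0.583, -0.065) (array([ 0.5824, -0.0641,  0.0195]), 420, np.float64(0.0243))
 green (0.664, -0.083) (array([ 0.6665, -0.0833,  0.0271]), 879, np.float64(0.0326))
 green (0.561, 0.021) (array([0.5622, 0.0249, 0.0266]), 959, np.float64(0.0327))
 hub None
 flange (array([ 0.6099, -0.2362,  0.0281]), 178, np.float64(0.0062))
 housing ((542.6659545898438, 179.1283721923828), (84.03707122802734, 83.71757507324219), 19.670717239379883) 2687
 spindle 0.095 0.125 81 [0.5437 0.1794] [0.5371 0.1796 0.1104]
 spindle 0.125 0.135 42 [0.5434 0.1792] [0.5379 0.1796 0.1311]
 spindle 0.142 0.15 78 [0.5489 0.1813] [0.5421 0.1788 0.145 ]
 seat [0.5429 0.1791 0.0175] 463
s bench z 0.3428
 green (0.583, -0.065) (array([ 0.5822, -0.0645,  0.0195]), 663, np.float64(0.0244))
 green (0.664, -0.083) (array([ 0.6663, -0.0841,  0.0265]), 1247, np.float64(0.0329))
 green (0.561, 0.021) (array([0.5616, 0.0234, 0.0267]), 1516, np.float64(0.0331))
 hub (array([ 0.61  , -0.2376,  0.0197]), 542, np.float64(0.0303))
 flange (array([ 0.6103, -0.238 ,  0.029 ]), 533, np.float64(0.0065))
 housing ((543.6002807617188, 177.10255432128906), (84.2769546508789, 84.43352508544922), 19.65083122253418) 3194
 spindle 0.095 0.125 351 [0.5442 0.1647] [0.5435 0.1724 0.1091]
 spindle 0.125 0.135 55 [0.5515 0.166 ] [0.547  0.1723 0.1296]
 seat [0.5432 0.1785 0.0182] 764
c bench z 0.3136
 green (0.583, -0.065) (array([ 0.5821, -0.0657,  0.0194]), 824, np.float64(0.0245))
 green (0.664, -0.083) (array([ 0.6664, -0.0846,  0.0266]), 1535, np.float64(0.033))
 green (0.561, 0.021) (array([0.5621, 0.023 , 0.0269]), 2094, np.float64(0.0329))
 hub (array([ 0.6099, -0.2374,  0.0196]), 639, np.float64(0.0304))
 flange (array([ 0.6099, -0.2379,  0.0287]), 644, np.float64(0.0064))
```

View pics/crop_s.png

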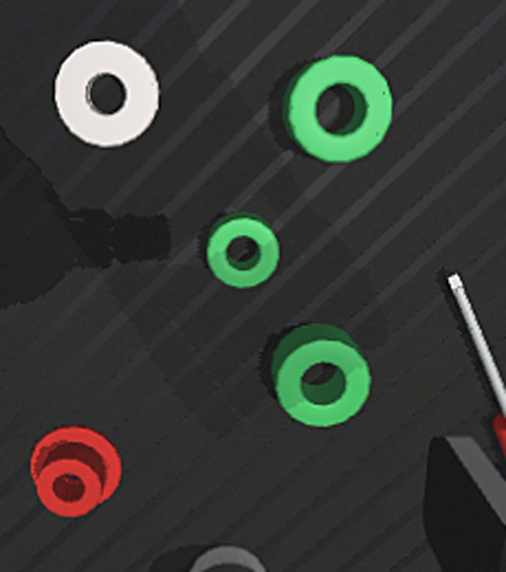

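The crop confirms it. The green ring at crop (243,252) fits at 39 mm across and 24 mm high, while the two larger ones, at (340,108) and (322,382), fit at 53 mm across and 33 mm high. The small one is the job's spacer, so I'll grasp it.

Run:
```python
from h import *
A=np.pi/4; S=np.array([.5822,-.0648])
print("can",[(np.round(o["at"],3).tolist(),round(o["confidence"],2)) for o in manip.look_for("wrist","spray_can")])
manip.set_gripper(.65,40)
manip.move_ptp(np.r_[S,.08],down(A))
manip.move_l(np.r_[S,.003],max_speed=.1)
print(manip.current_force().round(1))
manip.set_gripper(0,40)
print(manip.current_grip_width(),manip.current_grip_force())
manip.move_l(np.r_[S,.18],max_speed=.2)
manip.move_ptp(np.array([.5429,.1788,.20]),down(A))
p,d,W,c=cloud("wrist"); cv2.imwrite("pics/w_held.png",p[:,:,::-1]); np.savez("w_h.npz",p=p,W=W)
m=hue(p,45,85)&(W[...,2]>.12); P=W[m]; print(len(P),P.mean(0).round(4),P.max(0).round(4),P.min(0).round(4))
print(manip.current_grip_width(),manip.current_force().round(2),manip.current_ee_pos().round(4),manip.current_time())
```

```text
can [([0.72, -0.227, 0.089], 0.67), ([0.581, -0.068, 0.026], 0.61)]
[-0.  -0.3  0.1]
-0.001954682377367417 0.0
32 [0.5084 0.1832 0.3003] [0.517  0.2288 0.3698] [0.4919 0.1635 0.2717]
-0.0040274429605306255 [ 0.66  0.07 -0.05] [0.5433 0.1775 0.1996] 9.1667
```

View pics/w_held.png

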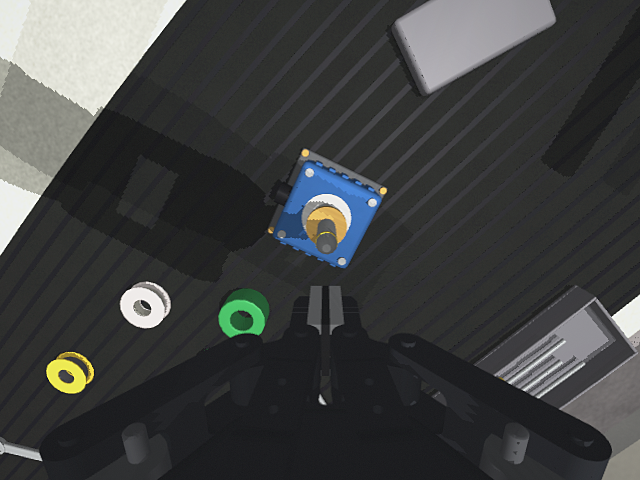

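The grasp missed: the fingers are shut and empty, and the small ring isn't in this view. The spindle is at (325,235). I'll check where the spacer went.

Run:
```python
from h import *
A=np.pi/4
print(manip.current_ee_pos().round(4))
manip.set_gripper(1.0)
manip.move_ptp(np.array([.56,-.07,.25]),down(A))
print(manip.current_ee_pos().round(4),manip.current_tcp_rot().round(3).tolist())
p,d,W,c=cloud("wrist"); print(manip.current_ee_pos().round(4)); cv2.imwrite("pics/w_s2.png",p[:,:,::-1])
g=hue(p,45,85)
for q in ((.583,-.065),(.664,-.083),(.561,.021)):
    o=top_ring(p,W,g,q,.005,.045); print(" green",q,o and (o[0].round(4),o[1],o[2].round(4)))
print([(np.round(o["at"],3).tolist(),round(o["confidence"],2)) for o in manip.look_for("wrist","spacer")])
# tip of fingers in cloud
m=(W[...,2]>.22)&(W[...,2]<.28)&(np.hypot(W[...,0]-.56,W[...,1]+.07)<.08); P=W[m]; print("fingers",len(P),P.min(0).round(4),P.max(0).round(4))
```

```text
[0.5433 0.1775 0.1996]
[ 0.56   -0.069   0.2497] [[-0.708, 0.707, -0.0], [0.707, 0.708, 0.0], [0.001, -0.0, -1.0]]
[ 0.56   -0.0687  0.2497]
 green (0.583, -0.065) (array([ 0.5822, -0.0645,  0.0196]), 750, np.float64(0.0243))
 green (0.664, -0.083) (array([ 0.6662, -0.0841,  0.0264]), 1444, np.float64(0.0327))
 green (0.561, 0.021) (array([0.5616, 0.0234, 0.0267]), 1600, np.float64(0.033))
[([0.582, -0.063, 0.026], 0.93), ([0.561, 0.024, 0.034], 0.9), ([0.664, -0.085, 0.031], 0.84), ([0.472, -0.059, 0.017], 0.22)]Traceback (most recent call last):
  File "<stdin>", line 13, in <module>
    return umr_minimum(a, axis, None, out, keepdims, initial, where)
ValueError: zero-size array to reduction operation minimum which has no identity
```

View pics/w_s2.png

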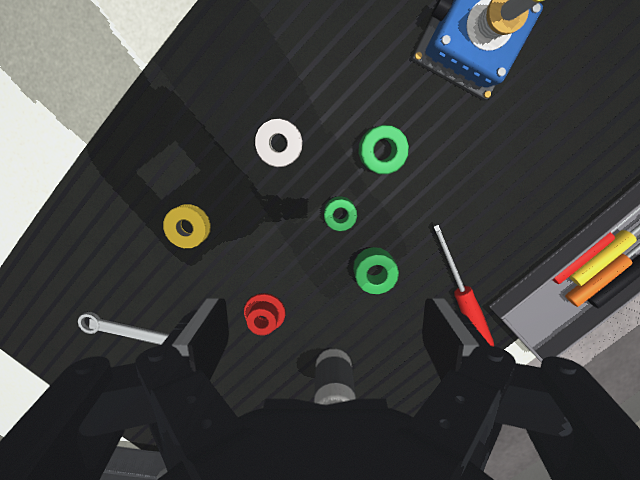

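The view shows the spacer undisturbed at (340,215), so the fingers never touched it. I'll check the descent at the grasp pose before closing.

Run:
```python
from h import *
A=np.pi/4; S=np.array([.5822,-.0648])
p,d,W,c=cloud("wrist")
for u,v in ((213,310),(205,340),(437,310),(445,340)): print(u,v,d[v,u],W[v,u].round(4))
X=c["R"]@np.array([.56,-.0687,.2497])+c["t"]; print("tcp px",cv2.projectPoints(X[None],np.zeros(3),np.zeros(3),c["camera_matrix"],np.array([c["k1"],0,0,0]))[0].ravel())
manip.set_gripper(.65)
manip.move_ptp(np.r_[S,.08],down(A)); print(manip.current_ee_pos().round(4),manip.current_time())
manip.move_l(np.r_[S,.003],max_speed=.1); print(manip.current_ee_pos().round(4),manip.current_force().round(2),manip.current_grip_width())
p,d,W,c=cloud("wrist"); cv2.imwrite("pics/w_low.png",p[:,:,::-1]); print(manip.current_ee_pos().round(4),manip.current_time())
```

```text
213 310 0.12707144 [ 0.5222 -0.0916  0.3056]
205 340 0.11722483 [ 0.5263 -0.0952  0.3175]
437 310 0.12858982 [ 0.5835 -0.031   0.3043]
445 340 0.118229374 [ 0.5869 -0.0352  0.3167]
tcp px [325.05006074 278.62033213]
[ 0.583  -0.065   0.0813] 12.2333
[ 0.5827 -0.0649  0.0036] [-0.33  0.39  0.53] 0.6517810179041371
[ 0.5827 -0.0649  0.0038] 13.2
```

View pics/w_low.png

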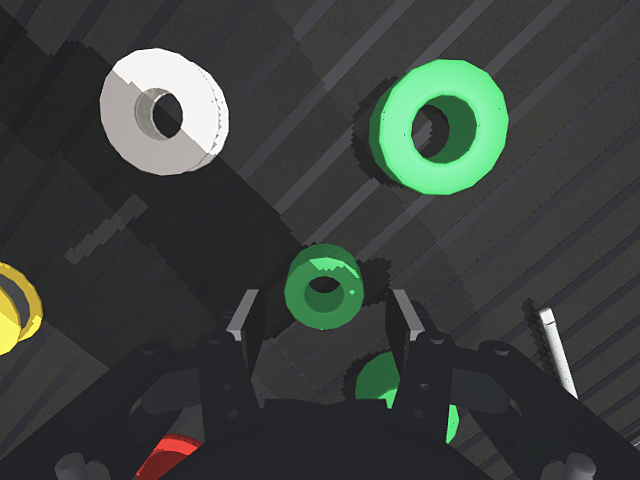

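The pad tips, at (245,293) and (400,293), sit behind and above the ring at (324,290). I'll measure how far above the stated TCP they really are.

Run:
```python
from h import *
def tips(W,T,tag):
    D=W-T; y=np.array([.7071,.7071,0]); x=np.array([-.7071,.7071,0])
    a=D@x; b=D@y; z=D[...,2]
    m=(abs(a)<.014)&(abs(b)<.06)&(z>-.0)&(z<.08)
    if tag=="low": m&=(z>.03)
    P=np.c_[a[m],b[m],z[m]]
    for s in (-1,1):
        Q=P[P[:,1]*s>0]; print(tag,s,len(Q),"zmin",np.percentile(Q[:,2],[0,1,5,20]).round(4),"a",np.percentile(Q[:,0],[2,98]).round(4),"b",np.percentile(Q[:,1],[2,50,98]).round(4))
z=np.load("w_h.npz"); tips(z["W"],np.array([.5433,.1775,.1996]),"shut")
z=np.load("w_s.npz"); tips(z["W"],np.array([.56,-.07,.25]),"open")
p,d,W,c=cloud("wrist"); tips(W,manip.current_ee_pos(),"low")
X=c["R"]@np.array([.5822,-.0648,.0243])+c["t"]; print(cv2.projectPoints(X[None],np.zeros(3),np.zeros(3),c["camera_matrix"],np.array([c["k1"],0,0,0]))[0].ravel())
print(manip.current_ee_pos(), manip.current_qpos())
g=hue(p,45,85)&(np.hypot(W[...,0]-.582,W[...,1]+.065)<.025); P=W[g]; print("spacer z",np.percentile(P[:,2],[5,50,95,99]).round(4)); o=top_ring(p,W,g,(.582,-.065),.018,.03);print(o)
```

```text
shut -1 3087 zmin [0.0312 0.0338 0.0387 0.0521] a [-0.0085  0.0132] b [-0.0323 -0.0075 -0.0004]
shut 1 3186 zmin [0.032  0.034  0.0386 0.0517] a [-0.0085  0.0132] b [0.     0.007  0.0321]
open -1 3086 zmin [0.0406 0.0422 0.0458 0.053 ] a [-0.01    0.0113] b [-0.055  -0.0424 -0.0417]
open 1 3100 zmin [0.0396 0.0422 0.0458 0.053 ] a [-0.0098  0.0113] b [0.0428 0.0436 0.0561]
low -1 3235 zmin [0.0301 0.034  0.0381 0.0475] a [-0.0103  0.0126] b [-0.0513 -0.0306 -0.0276]
low 1 3220 zmin [0.0315 0.034  0.038  0.0475] a [-0.0102  0.0127] b [0.0273 0.0302 0.0509]
[324.63066953 294.19589269]
[ 0.58267008 -0.06488363  0.00373034] [-1.90294629e-01  6.81704465e-01  1.68563253e+00 -6.76176878e-06
  7.73009517e-01 -9.75742647e-01]
spacer z [0.0063 0.0241 0.0254 0.0261]
(array([ 0.58163901, -0.0648945 ,  0.01971437]), 3900, np.float64(0.024384658367737885))
```

The real fingertips are about 32 mm short of the reported TCP (31 mm shut, 34 mm at 0.65), so the tool must go about 30 mm lower. I'll descend in small steps, checking the force.

Run:
```python
from h import *
S=np.array([.5820,-.0649])
for z in (-.018,-.024,-.028):
    manip.move_l(np.r_[S,z],max_speed=.08); f=manip.current_force(); print(z,f.round(2),manip.current_ee_pos().round(4))
    if abs(f[2])>6: break
manip.set_gripper(0,40)
print(manip.current_grip_width(),manip.current_grip_force(),manip.current_force().round(2))
manip.move_l(np.r_[S,.15],max_speed=.2)
print(manip.current_grip_width(),manip.current_grip_force(),manip.current_force().round(2))
if manip.current_grip_width()>.3:
    manip.move_ptp(np.array([.5429,.1788,.15]),down(np.pi/4)); manip.dwell(.2)
    T=manip.current_ee_pos(); p,d,W,c=cloud("wrist"); cv2.imwrite("pics/w_held2.png",p[:,:,::-1]); np.savez("w_h2.npz",p=p,W=W,T=T)
    m=hue(p,45,85)&(np.linalg.norm(W-T-[0,0,.04],axis=2)<.05); P=W[m]; print("held",len(P),T.round(4),np.percentile(P[:,2],[2,50,98]).round(4))
    t=P[P[:,2]>np.percentile(P[:,2],50)-.003]; h=cv2.convexHull((t[:,:2]*1e4).astype(np.float32))[:,0]/1e4; print(circ(h).round(4))
    near=np.hypot(W[...,0]-.541,W[...,1]-.173)<.07
    b=near&hue(p,95,130)&(abs(W[...,2]-.05)<.004); print("housing",cv2.minAreaRect((W[b][:,:2]*1e3).astype(np.float32)),b.sum())
    m=near&(W[...,2]>.095)&(W[...,2]<.15)&~hue(p,45,85); print("spindle pts",m.sum(), W[m].mean(0) if m.any() else 0)
print(manip.current_time())
```

```text
-0.018 [ 0.09 -0.06  0.54] [ 0.5816 -0.0648 -0.0187]
-0.024 [-0.25 -0.78  0.46] [ 0.5818 -0.0649 -0.0243]
-0.028 [-0.08  0.94 -0.37] [ 0.5819 -0.0649 -0.0282]
0.45922575824364426 40.309010948985815 [-1.62 -0.71  5.52]
0.45536498453332547 40.22645300254226 [ 0.14  0.35 -0.7 ]
held 7648 [0.5433 0.1777 0.1499] [0.1816 0.2016 0.2032]
[0.5422 0.1768 0.0206]
housing ((543.223876953125, 179.26214599609375), (83.70195007324219, 83.88618469238281), 19.658763885498047) 5513
spindle pts 642 [0.5391097  0.18334441 0.12432759]
16.7167
```

View pics/w_held2.png

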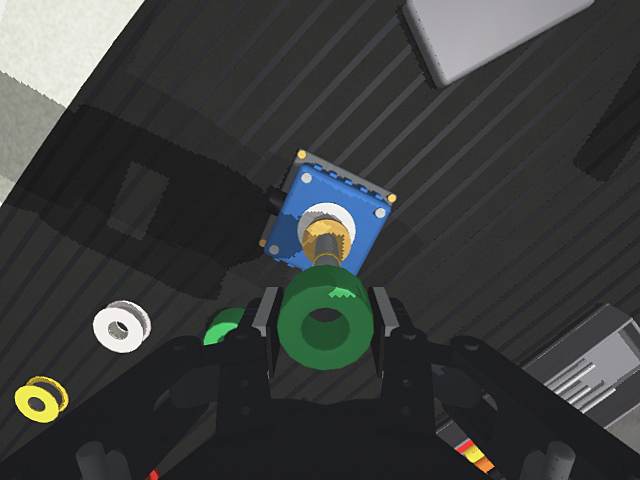

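The spacer is gripped at (325,320), with the spindle at (327,250) just in front and below. Next: thread it with force checks.

Run:
```python
from h import *
G=np.array([.5433,.1792]); cmd=G.copy()
f0=manip.current_force()
def step(z,v=.1):
    global cmd
    manip.move_l(np.r_[cmd,z],max_speed=v)
    e=manip.current_ee_pos(); f=manip.current_force()-f0
    print(z,e.round(4),f.round(2)); return e,f
e,f=step(.135); cmd+=G-e[:2]
e,f=step(.125); 
ok=True
for z in (.118,.110,.102,.092,.080,.070,.063):
    e,f=step(z)
    if f[2]>8 or np.hypot(*f[:2])>12: ok=False; print("stop"); break
if ok:
    for z in (.060,.0585,.0575,.0567,.056):
        e,f=step(z,.04)
        if f[2]>2: break
print(manip.current_grip_width(),manip.current_time())
```

```text
0.135 [0.543  0.1789 0.1345] [ 0.22 -0.31 -1.32]
0.125 [0.5434 0.1794 0.1248] [ 0.13 -0.76 -1.17]
0.118 [0.5434 0.1795 0.1177] [-0.92 -0.12 -0.05]
0.11 [0.5433 0.1794 0.1095] [-0.43  0.61 -0.09]
0.102 [0.5433 0.1794 0.1014] [-0.89  1.03 -0.8 ]
0.092 [0.5434 0.1795 0.0918] [-0.43  0.    0.17]
0.08 [0.5436 0.1795 0.08  ] [ 0.2   0.31 -0.39]
0.07 [0.5438 0.1796 0.0702] [-0.33  0.3  -0.7 ]
0.063 [0.5438 0.1796 0.0631] [ 0.35  0.58 -0.43]
0.06 [0.5437 0.1796 0.06  ] [-0.06  0.1   0.1 ]
0.0585 [0.5437 0.1795 0.0585] [-0.85 -0.32 -0.64]
0.0575 [0.5437 0.1795 0.0576] [-1.8  -0.38  2.66]
0.4563272946115038 19.7833
```

It went home with 2.7 N contact at the seat. Release, then pick up the collar.

Run:
```python
from h import *
e=manip.current_ee_pos()
manip.set_gripper(.65)
manip.move_l(np.r_[e[:2],.15],max_speed=.25)
C=np.array([.6100,-.2378])
manip.move_ptp(np.r_[C,.05],down(np.pi/4))
e=manip.current_ee_pos(); p,d,W,c=cloud("wrist")
r=hue(p,0,8)|hue(p,172,180); o=top_ring(p,W,r,C,.027,.034); print(e.round(4),o)
cmd=C+C-e[:2]
f0=manip.current_force()
for z in (-.012,-.019,-.023):
    manip.move_l(np.r_[cmd,z],max_speed=.1); f=manip.current_force()-f0; print(z,f.round(2),manip.current_ee_pos().round(4))
    if f[2]>5: break
manip.set_gripper(0,60)
g=manip.current_ee_pos(); print(manip.current_grip_width(),manip.current_grip_force(),(manip.current_force()-f0).round(2),g.round(4))
manip.move_l(np.r_[cmd,.15],max_speed=.25)
print(manip.current_grip_width(),manip.current_grip_force(),manip.current_force().round(2))
manip.move_ptp(np.array([.5433,.1792,.15]),down(np.pi/4)); manip.dwell(.2)
T=manip.current_ee_pos(); p,d,W,c=cloud("wrist"); cv2.imwrite("pics/w_held3.png",p[:,:,::-1])
q=hue(p,45,85)&(np.hypot(W[...,0]-.543,W[...,1]-.179)<.03); P=W[q]; print("spacer on seat",len(P),np.percentile(P[:,2],[5,50,95,99]).round(4) if len(P) else 0)
print(T.round(4),manip.current_grip_width(),manip.current_time())
```

```text
[ 0.6104 -0.2367  0.0503] (array([ 0.60954418, -0.23780601,  0.01969407]), 2450, np.float64(0.03045045434256627))
-0.012 [ 0.34 -0.57  1.82] [ 0.61   -0.2391 -0.0116]
-0.019 [-0.09 -0.46  0.53] [ 0.6095 -0.2388 -0.0191]
-0.023 [-0.5  -0.36  1.24] [ 0.6095 -0.2388 -0.0232]
0.45435670846952325 63.180293394148066 [-0.59 -0.09  5.83] [ 0.6103 -0.239  -0.0221]
0.44994936767903515 61.273145944287535 [-0.16 -0.01 -1.79]
spacer on seat 950 [0.0942 0.11   0.1115 0.1119]
[0.5436 0.1785 0.1499] 0.44758137371929646 26.4667
```

View pics/w_held3.png

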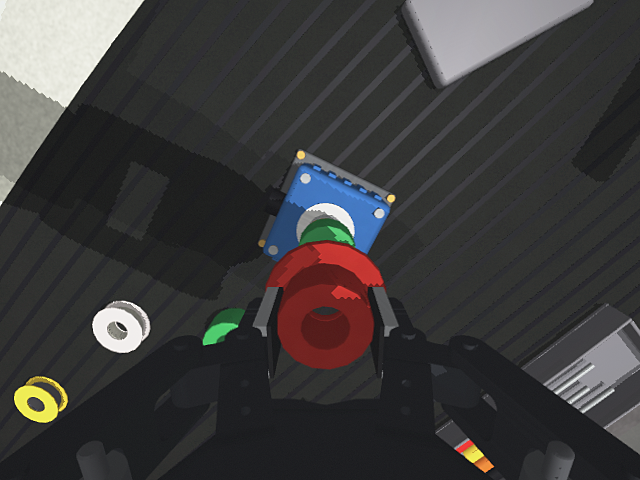

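Spacer seated at (327,232), its top at 110 mm. The collar is held flange-down at (325,315). Now thread and press it.

Run:
```python
from h import *
G=np.array([.5442,.1785]); cmd=G-(manip.current_ee_pos()[:2]-[.5433,.1792])
def rd(n=1):
    F=[]
    for i in range(n):
        F.append(manip.current_force()); 
        if n>1: manip.dwell(.02)
    return np.mean(F,0)
f0=rd(8); print("tare",f0.round(2))
def step(z,v=.1,n=1):
    manip.move_l(np.r_[cmd,z],max_speed=v)
    e=manip.current_ee_pos(); f=rd(n)-f0
    print(z,e.round(4),f.round(2)); return e,f
e,f=step(.135); cmd+=G-e[:2]
ok=True
for z in (.126,.120,.114,.108,.102,.096,.091):
    e,f=step(z)
    if f[2]>7 or np.hypot(*f[:2])>12: ok=False; print("stop"); break
if ok:
    for z in (.0885,.087,.085,.082,.079,.077):
        e,f=step(z,.05,5)
        if f[2]>9.8 or np.hypot(*f[:2])>15: break
print(manip.current_grip_width(),manip.current_time())
```

```text
tare [-0.2   0.21 -1.14]
0.135 [0.5436 0.179  0.1345] [0.57 0.14 0.55]
0.126 [0.5443 0.1785 0.1257] [ 1.12 -0.39 -1.12]
0.12 [0.5444 0.1786 0.1197] [ 0.35 -0.42 -0.55]
0.114 [0.5443 0.1785 0.1136] [-0.55 -0.05  0.72]
0.108 [0.5443 0.1786 0.1076] [-1.18 -0.12 -0.56]
0.102 [0.5444 0.1786 0.1016] [-0.35 -0.62  0.23]
0.096 [0.5444 0.1786 0.0956] [ 0.75 -0.02 -0.  ]
0.091 [0.5445 0.1786 0.0907] [ 0.  -0.3  0. ]
0.0885 [0.5445 0.1786 0.0884] [ 0.48 -0.29 -0.29]
0.087 [0.5448 0.1786 0.0872] [ 0.53 -0.1   1.75]
0.085 [0.5448 0.1787 0.0851] [ 0.68 -0.17  3.3 ]
0.082 [0.5448 0.1786 0.082 ] [ 1.19 -0.4   5.7 ]
0.079 [0.5448 0.1787 0.0792] [ 0.57 -0.22  7.35]
0.077 [0.5448 0.1786 0.0774] [ 0.2  -0.29  8.72]
0.45008706519347674 30.65
```

Run:
```python
from h import *
f0=np.array([-.2,.21,-1.14])
e=manip.current_ee_pos()
manip.move_l(np.array([.5441,.1784,.0752]),max_speed=.03) if False else manip.move_l(np.r_[e[:2]-[.0003,0],.0753],max_speed=.03)
manip.dwell(.3)
F=[]
for i in range(12): F.append(manip.current_force()); manip.dwell(.03)
print(manip.current_ee_pos().round(4),(np.mean(F,0)-f0).round(2),manip.current_grip_width(),manip.current_grip_force())
p,d,W,c=cloud("wrist")
n=np.hypot(W[...,0]-.543,W[...,1]-.179)<.035
r=(hue(p,0,8)|hue(p,172,180))&n; P=W[r]; print("red z",np.percentile(P[:,2],[50,90,98]).round(4)); 
b=hue(p,20,33)&n&(W[...,2]>.12); print("groove",b.sum(),np.percentile(W[b][:,2],[5,50,95]).round(4) if b.any() else 0)
q=hue(p,45,85)&n; print("green",q.sum(),np.percentile(W[q][:,2],[50,95]).round(4) if q.any() else 0)
y,x=np.argwhere(r).mean(0).astype(int); k=cv2.resize(p[max(0,y-110):y+110,x-150:x+150],None,fx=2,fy=2)
s,_,Ws,_=cloud("scene"); k2=cv2.resize(s[150:250,270:390],(480,400)); 
cv2.imwrite("pics/fin.png",np.hstack([cv2.resize(k,(400,400)),k2[:,40:440]])[:,:,::-1]); print(manip.current_time())
```

```text
[0.5448 0.1787 0.0759] [ 0.05 -0.74  9.76] 0.4500574488275794 64.19734270822119
red z [0.1271 0.129  0.1296]
groove 240 [0.1282 0.1331 0.1346]
green 10 [0.1871 0.1898]
31.7
```

View pics/fin.png

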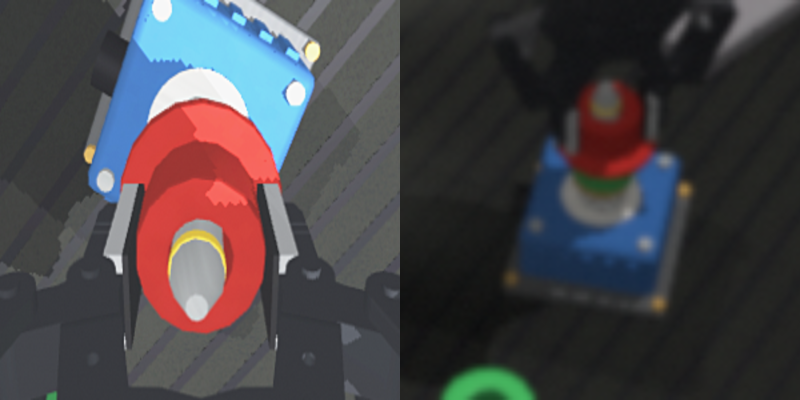

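The yellow groove shows fully above the collar at (198,240). The push is 9.8 N and the collar top is at 129 mm, so the seat has sunk about 11 mm. Handing in.

```bash
python3 -c "
from bench import manip
print(manip.sign_off())"
```

```text
the job is handed in; nothing more can be done
None
```

The job is handed in: the smallest green spacer is home on the seat and released, and the collar is on top, flange down, still gripped and pressed at about 9.8 N (seat down about 11 mm) with the yellow groove showing above it; a first spacer grasp closed empty because the fingertips sit about 32 mm short of the stated TCP, and it disturbed nothing.

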